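# Lock a suspect battery pack away in the battery safe

### The arm

A 6-joint arm with a two-finger parallel gripper is mounted at the origin on the work surface. World frame = base frame: x ahead of the robot, y to its left, z up, the work surface at z = 0. Lengths are in m, angles in rad, forces in N, time in s.
With the tool pointing down it reaches from about 0.25 to 0.775 m from the base axis. Payload 8.9 kg.
Tool frame: the origin (TCP) lies midway between the tips of the shut fingers; the grasp point (between the pads) lies 19 mm behind it; z points along the fingers, y is the direction in which the jaws open and shut (so a half turn about z gives the same grasp; the last joint's range is limited). The gripper opens to 85 mm and grips with 20 to 120 N. Pads are 22 mm wide; open, the fingers measure 114 mm over their backs; the gripper's body (76 mm by 85 mm) begins 54 mm behind the grasp point. The pads swing forward as they close: fully open they stand 13 mm farther back than shut.
Start: joints at [-1.477, 0.291, -0.153, 1.127, 0, 1.431], TCP at [0.121, -0.511, 0.231] pointing down, gripper open.
Joint ranges: [-2.52, 2.52], [-0.91, 1.74], [-1.3, 1.37], [-1.96, 2.02], [-1.52, 1.47], [-3.14, 3.14]. Speed limits (rad/s): [2.22, 2.22, 2.79, 3.14, 3.14, 3.14].

### API

Orientations are given as a rotation vector (axis times angle).
In Python, from bench import telemetry, capture, order, spotter gives the robot as it stands.
- The arm moves only by the tool jog_arm, never from a script. Its argument "targets" is a list that holds one entry, the list of rows, each a list of 7 numbers: the shift along the tool's x, y, z in m, then the turn, a rotation vector about the tool's x, y, z in degrees, then the opening, from 0 (shut) to 1 (fully open). In form: [[[x, y, z, ax, ay, az, grip], ...]]. A call has exactly 10 rows; each row shifts and turns the commanded pose from where the row before left it, along the tool's axes as they then stand; what a row does not reach is not made up. A row lasts 1/8 s, in which the tool goes at most 62.5 mm and 10.7 degrees, less where a joint would pass 70% of its speed; a pose out of reach is approached as far as the arm can. A call with a gripper value outside its range is refused whole. The fingers move at their own pace and stop on an object; "force" is the grip in N (left out, the last holds). Time passes only in rows, so rows that do not move let the fingers close, or fill a call up. It gives the time, the measured TCP pose, the force and the opening at its end, in the units of the state.
- telemetry.get_obs(): the state, without advancing time (a new reading comes with each control period).
- capture(name): name is "side" or "top" or "wrist"; returns a dict with "color" (420x560x3 uint8, red, green, blue), "fx", "fy", "cx", "cy" (pixels), "position" and "rotation" of the camera in the world. Camera axes: x right, y down, z forward; pixel columns grow to the right and rows downward; lengths in m; the calibration is good to about 2 mm. A picture is of the moment at which its call begins. There is no depth.
- order.sign_off(): hands the job in, once; it reports no verdict.
Trained networks look in the newest picture that a camera, given by its name, has taken for a name from the list of things; names that differ only in an ending like _2 or _b are one class to them, and where a whole thing is asked for, a point or a joint stands for the part that bears it (a point fixed in the world has none). Each returns a list of dicts, best first, with "p" (0 to 1); they miss things now and then, are a little off and sometimes report something else, mostly with a low value. They report only what shows in the picture. A call takes as long as a camera call. They do not tell look-alikes from the thing itself.
- spotter.boxes_of(camera, thing): "box" ([left, top, right, bottom] in pixels, round what is visible of it).
- spotter.pinpoint(camera, thing): "at" ([row, column] in pixels: a listed point, or the origin of a listed thing).
The state is a dict: "time_s": time; "joint_pos": joint angles; "joint_velocities": joint speeds; "joint_torque": joint torques, N m; "position": TCP position; "tcp_rot": TCP orientation; "wrist_force": force on the tool from outside, world axes, zero at the start; "wrist_torque": the same for the moment, N m; "finger_gap": opening from 0.0 (shut) to 1.0 (fully open).
Only numpy, scipy, OpenCV 4.12 (cv2) and the standard library are available. Lean on these libraries where they do the work, as an engineer would, in place of code of your own. Each camera call takes 0.05 s, during which the arm holds its last target.

### The job

In this electronics recycling workshop the red battery pack in the sloped rack is damaged and must go into the grey battery safe: lift the yellow hatch up out of its recess, slide it aside along its channels until the mouth is fully clear, and set the red pack down gently inside the safe without dropping it. Then slide the hatch back over the mouth, let it down fully into its recess, and let go. Leave the other two packs where they lie and do not disturb the spray can, the bowl or the screwdriver.

Things in the scene. Friction and masses are not known exactly. Their poses are not given: they have to be found in the camera images.
- safe: Grey steel box fixed to the bench, 156 mm (its x) by 308 mm (its y), 118 mm high. Origin: centre of its footprint at bench level, z up. The hatch opens along its +y: it covers the mouth in the -y half when shut and parks on the deck in the +y half when open. Fixed end stops at y = -148 and +148 mm, 110 mm high.
- safe_mouth (a point): Centre of the mouth, at the height of its ledge: x 0, y -75 mm, 88 mm high in the safe's frame, same axes. Mouth 106 mm (x) by 116 mm (y); the flat floor inside is 43 mm below this point. The ledge (15 mm wide) is the hatch's seat, in a recess 135 mm (x) by 146 mm (y), 12 mm lower than the parking deck.
- safe_deck (a point): Centre of the flat parking deck, on its surface: x 0, y +75 mm, 100 mm high in the safe's frame, same axes. The deck reaches from y -2 to +148 mm. Along both long sides of mouth and deck runs a channel: side walls with inner faces at x = +-67.5 mm, inward lips from 114 to 118 mm high with inner edges at x = +-52 mm.
- hatch: Loose yellow plate, 130 mm (x) by 140 mm (y), 6 mm thick, about 0.45 kg, with bar handle. Origin: centre of its underside; axes as the safe's. Shut, it lies in the recess (origin near the mouth's point) and cannot slide. Lifted 12 mm it clears the deck; the lips stop it at 20 mm. Lifted, it slides in y between end stops (centre at safe y -78 to +78 mm); past +53 mm the mouth is clear.
- hatch_handle (a point): Centre of the hatch's handle, a round black bar 12 mm thick along the hatch's x, about 60 mm free between its two uprights, 38 mm above the hatch's underside (26 mm free below the bar). Moves with the hatch. Open, the hatch is let down on the deck; to shut it, lift it a few mm, slide it to the -y end and lower it into the recess (it drops in even when touching the end stop).
- rack: Blue sheet-metal sorting rack fixed to the bench, 238 mm wide (its y), 90 mm deep, 115 mm high at the back. Origin: centre at bench level, z up. Three bays centred at y -78, 0, +78 mm, 74 mm wide inside, 90 mm long; floors slope at 32 degrees (0.5585 rad), rising to the rack's +x from 40 mm high at x -50 mm. Walls 26 mm above the floor, 4 mm thick; back wall 30 mm.
- red_pack: Red battery pack, damaged: rounded block 38 mm (x) by 68 mm (y) by 20 mm (z), about 0.1 kg, in any of the bays. Origin: centre of its underside, on the sloping floor; x up the slope, z square to it. At the lower end it rests on two 16 mm tabs with a 46 mm wide finger notch between, open to the front; about 50 mm of floor free above it; 3 mm to each side wall, too tight for fingers.
- green_pack: Green battery pack, same size and origin, in another bay. Leave it alone.
- blue_pack: Blue battery pack, same size and origin, in another bay. Leave it alone.
- spray_can: Tall spray can with an orange label, 52 mm across, 190 mm high, loose, standing on the bench between the safe and the rack. Origin: centre of its base. Leave it alone.
- screwdriver: Screwdriver with a red handle, lying on the bench beyond the work, 200 mm long, 26 mm thick; origin midway along it, at bench level. Leave it alone.
- bowl: Open steel bowl, 90 mm across, 50 mm high, loose, on the bench beyond the spray can. Origin: centre of its base. Leave it alone.
There are look-alikes about, which are no part of the job. Several things have the shape of the hatch; the one meant has the colours described above. Of the things shaped like the red_pack, the red one is meant.

How it is judged:
On the way, in this order (a step that is already met when the one before it is completed fails the run):
1. the hatch has been lifted out of its recess and slid along its channels until the mouth is fully clear (y of hatch in the frame of safe above 0.052 m and z of hatch in the frame of safe above 0.096 m), for 0.2 s.
2. the red pack lies inside the safe, released and at rest (x of red_pack in the frame of safe_mouth between -0.053 and 0.053 m and y of red_pack in the frame of safe_mouth between -0.058 and 0.058 m and z of red_pack in the frame of safe_mouth below -0.02 m and linear speed of red_pack below 0.03 m/s and contact force between the fingers and red_pack below 0.1 N), for 0.2 s.
At the end, for the whole second after the job is handed in: The red pack lies in the hollow of the safe and the hatch lies flat and at rest in its recess over it (underside within 3 mm of the seat ledge, centre within 6 mm of the recess centre along the channels, level with the safe to within 0.03 rad) (x of red_pack in the frame of safe_mouth between -0.053 and 0.053 m and y of red_pack in the frame of safe_mouth between -0.058 and 0.058 m and z of red_pack in the frame of safe_mouth below -0.02 m and z of hatch in the frame of safe_mouth below 0.003 m and y of hatch in the frame of safe_mouth between -0.006 and 0.006 m and angle between the z axis of hatch and the z axis of safe, either way round below 0.03 rad and linear speed of each of hatch, red_pack below 0.02 m/s); the robot touches nothing.
It fails at once if the red pack is dropped into the safe (moves faster than 0.6 m/s below the top of the safe) (horizontal distance between red_pack and safe_mouth below 0.07 m and height (world z) of red_pack below 0.115 m and linear speed of red_pack above 0.6 m/s).
It fails at once if the green or the blue pack is moved by more than 15 mm (distance of any of green_pack, blue_pack from where it was at the start of the episode above 0.015 m).
It fails at once if the spray can is moved by more than 20 mm or tipped (distance of spray_can from where it was at the start of the episode above 0.02 m or angle between spray_can's own z axis and vertical above 0.35 rad).
It fails at once if the bowl is moved by more than 20 mm (distance of bowl from where it was at the start of the episode above 0.02 m).
It fails at once if the screwdriver is moved by more than 20 mm (distance of screwdriver from where it was at the start of the episode above 0.02 m).
It also fails if it takes over 66 s, if anything falls off the work surface, if the arm or the gripper's body presses on something with over 40 N, if the wrist force passes 120 N, or if a joint passes its speed limit or range.

## Working session

There is one attempt and no reset: what is moved stays moved. The work goes in short steps, Python scripts to look and compute and a tool call to move; the robot and the scene stay as the last step left them, time stands still between calls to the robot, and variables do not carry over. Pictures are saved under pics/ and viewed, and the job is handed in when it is done.

Besides the shell and the picture viewer there is one more tool, called after "Request:" as name(argument=value, ...), one argument or row to a line, values as JSON. jog_arm: Moves the arm, as the interface text tells. Its arguments: {"type":"object","properties":{"targets":{"type":"array","items":{"type":"array","items":{"type":"array","items":{"type":"number"}}}},"force":{"type":"number"}},"required":["targets"]}

```bash
mkdir -p pics; ls
cat > h.py <<'E'
import numpy as np, cv2
from bench import telemetry, capture, order, spotter
from scipy.spatial.transform import Rotation as R
def snap(name,fn):
    c=capture(name); cv2.imwrite('pics/'+fn,c['color'][:,:,::-1]); return c
def rot(c):
    r=np.array(c['rotation'],float)
    return r if r.shape==(3,3) else R.from_rotvec(r).as_matrix()
def ray(c,row,col):
    d=np.array([(col-c['cx'])/c['fx'],(row-c['cy'])/c['fy'],1.]); return np.array(c['position']),rot(c)@d
def onz(c,row,col,z):
    p,d=ray(c,row,col); return p+d*(z-p[2])/d[2]
def proj(c,P):
    q=rot(c).T@(np.array(P)-c['position']); return q[1]/q[2]*c['fy']+c['cy'],q[0]/q[2]*c['fx']+c['cx']
E
python3 - <<'E'
from h import *
import pickle
o=telemetry.get_obs(); print({k:np.round(v,3) for k,v in o.items()})
D={}
for n in ['side','top','wrist']:
    c=snap(n,n+'0.png'); D[n]=c; print(n,c['position'],np.round(rot(c),3).tolist(),c['fx'],c['cx'],c['cy'])
    for t in ['safe','safe_mouth','safe_deck','hatch','hatch_handle','rack','red_pack','green_pack','blue_pack','spray_can','bowl','screwdriver']:
        print(t,[(np.round(r['at'],1).tolist(),round(r['p'],2)) for r in spotter.pinpoint(n,t)][:4])
pickle.dump(D,open('D0.pkl','wb'))
E
```

```text
pics
{'time_s': np.float64(0.0), 'joint_pos': array([-1.477,  0.291, -0.154,  1.127,  0.   ,  1.432]), 'joint_velocities': array([ 0.   ,  0.001,  0.   , -0.001,  0.002,  0.   ]), 'joint_torque': array([ 3.0000e-03, -5.3715e+01,  3.3137e+01,  1.6000e-02, -0.0000e+00,
        0.0000e+00]), 'position': array([ 0.121, -0.51 ,  0.231]), 'tcp_rot': array([-3.119, -0.365, -0.   ]), 'wrist_force': array([-0.178,  0.154, -0.212]), 'wrist_torque': array([-0.03 , -0.01 , -0.018]), 'finger_gap': np.float64(1.004)}
side [ 0.28818943 -0.89168257  0.70480654] [[0.955, -0.16, 0.249], [-0.296, -0.526, 0.797], [0.003, -0.835, -0.55]] 415.44730291540833 275.49075900279024 205.5761209502369
safe [([291.9, 282.8], 0.94)]
safe_mouth []
safe_deck [([239.5, 278.5], 0.96)]
hatch [([283.7, 295.5], 0.78), ([332.0, 193.9], 0.57)]
hatch_handle [([269.7, 296.6], 0.96), ([321.4, 191.7], 0.72), ([174.6, 217.5], 0.46)]
rack [([190.2, 228.3], 0.62)]
red_pack [([187.1, 176.4], 0.63), ([162.9, 212.5], 0.44)]
green_pack [([174.2, 215.4], 0.39)]
blue_pack []
spray_can []
bowl [([227.2, 305.4], 0.63), ([237.9, 278.4], 0.
[... 432 characters left out ...]
), ([219.1, 361.4], 0.31)]
rack [([235.8, 190.6], 0.76), ([220.4, 363.0], 0.31)]
red_pack [([292.9, 178.1], 0.88), ([243.8, 154.6], 0.78), ([235.9, 190.8], 0.74)]
green_pack [([249.4, 183.5], 0.7)]
blue_pack [([251.3, 212.6], 0.86)]
spray_can [([211.3, 280.5], 0.9), ([175.1, 282.2], 0.74)]
bowl [([171.7, 283.9], 0.81), ([237.4, 191.2], 0.72)]
screwdriver [([124.4, 270.3], 0.58)]
wrist [ 0.20399963 -0.49018525  0.37576923] [[0.231, -0.919, -0.32], [-0.973, -0.218, -0.077], [0.001, 0.329, -0.944]] 361.35689431521456 281.65940601624436 212.38363869822032
safe []
safe_mouth []
safe_deck []
hatch []
hatch_handle []
rack []
red_pack []
green_pack []
blue_pack []
spray_can []
bowl []
screwdriver []
```

View pics/side0.png

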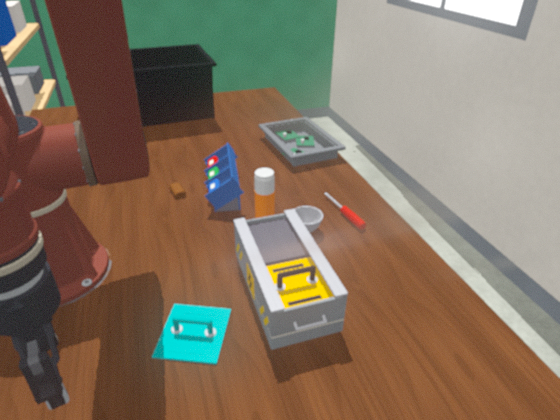

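View pics/top0.png

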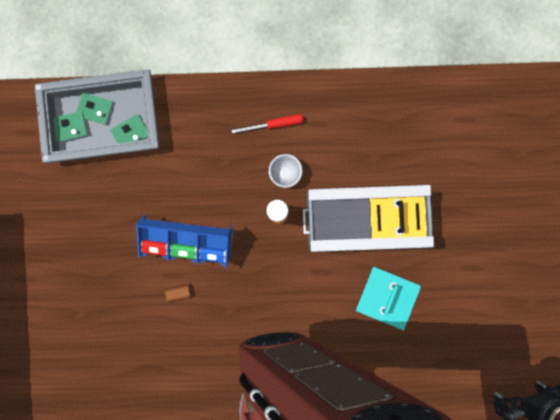

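View pics/wrist0.png

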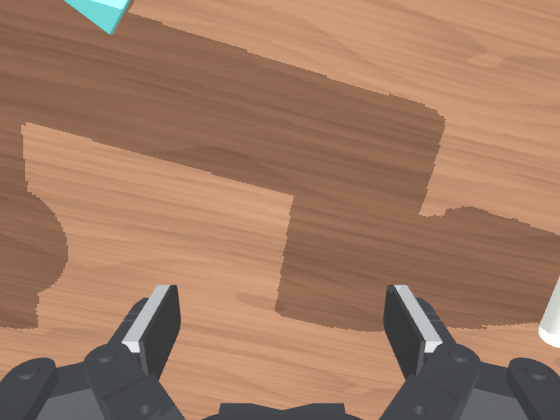

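Top: safe at about (col 370,row 218) with yellow hatch to the right (world -y), rack at (183,242) with red pack in leftmost bay (154,248), green middle, blue right; spray can (277,211), bowl (285,171), cyan decoy plate on the bench. I'll zoom in.

Run:
```python
import cv2
a=cv2.imread('pics/top0.png')
cv2.imwrite('pics/z1.png',cv2.resize(a[175:265,295:445],None,fx=5,fy=5,interpolation=cv2.INTER_CUBIC))
cv2.imwrite('pics/z2.png',cv2.resize(a[205:280,125:245],None,fx=6,fy=6,interpolation=cv2.INTER_CUBIC))
b=cv2.imread('pics/side0.png')
cv2.imwrite('pics/z3.png',cv2.resize(b[200:350,225:350],None,fx=4,fy=4,interpolation=cv2.INTER_CUBIC))
cv2.imwrite('pics/z4.png',cv2.resize(b[140:240,190:290],None,fx=6,fy=6,interpolation=cv2.INTER_CUBIC))
```

```text
(no output)
```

View pics/z1.png

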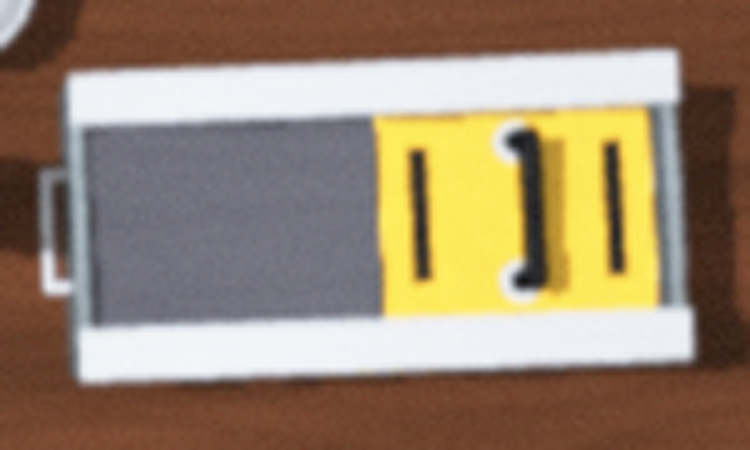

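View pics/z2.png

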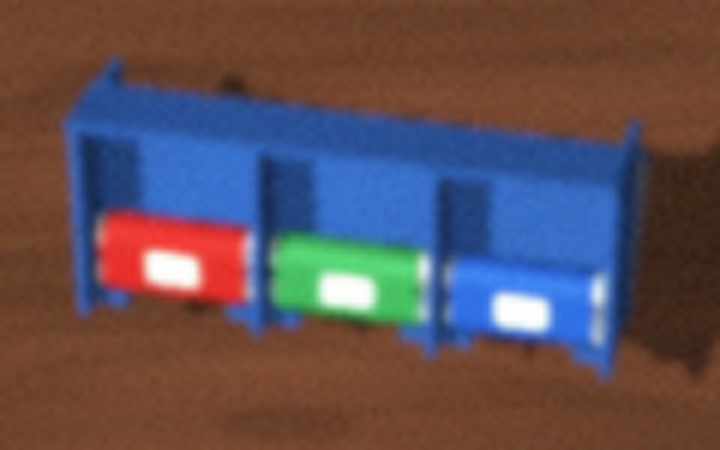

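View pics/z3.png

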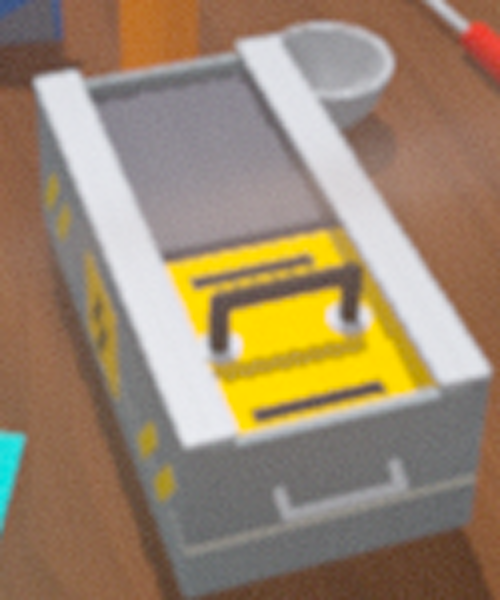

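View pics/z4.png

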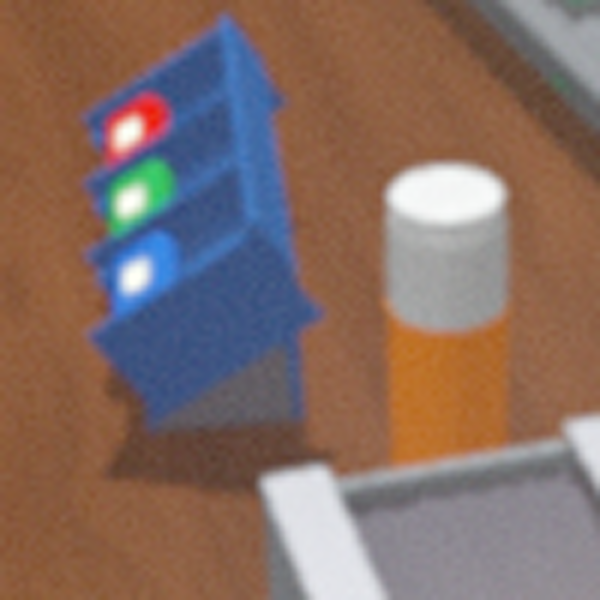

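```bash
cat > fit.py <<'E'
from h import *
import pickle
from scipy.optimize import least_squares
D=pickle.load(open('D0.pkl','rb'))
def un(z,f,o): return ((z[0]+.5)/f-.5+o[0],(z[1]+.5)/f-.5+o[1])
t1=lambda c,r:('top',)+un((c,r),5,(295,175)); t2=lambda c,r:('top',)+un((c,r),6,(125,205))
s3=lambda c,r:('side',)+un((c,r),4,(225,200)); s4=lambda c,r:('side',)+un((c,r),6,(190,140))
def place(p,q): 
    c,s=np.cos(p[2]),np.sin(p[2]); return np.array([p[0]+c*q[0]-s*q[1],p[1]+s*q[0]+c*q[1],q[2]])
def fit(pairs,p0):
    def f(p):
        o=[]
        for (cam,c,r),q in pairs:
            a=proj(D[cam],place(p,q)); o+=[a[0]-r,a[1]-c]
        return np.array(o)
    s=least_squares(f,p0,loss='soft_l1'); print(np.round(s.x,4)); print(np.round(f(s.x).reshape(-1,2),1).tolist()); return s.x
safe=fit([(t1(68,73),(.078,.154,.118)),(t1(678,49),(.078,-.154,.118)),(t1(693,361),(-.078,-.154,.118)),(t1(82,381),(-.078,.154,.118)),
 (s3(183,447),(-.078,-.154,.118)),(s3(490,378),(.078,-.154,.118)),(s3(35,80),(-.078,.154,.118))],[.45,-.23,0])
W=[.117,.039,-.039,-.117]
rack=fit([(t2(c,r),(-.0638,y,.062)) for (c,r),y in zip([(83,310),(258,333),(430,352),(605,376)],W)]+[(s4(c,r),(-.0638,y,.062)) for (c,r),y in zip([(85,118),(85,185),(88,258),(92,335)],W)],[.4,.25,-.1])
np.save('safe.npy',safe);np.save('rack.npy',rack)
def slope(u,y,w): # u up slope from low floor edge, w normal
    a=.5585; return (-.05+u*np.cos(a)-w*np.sin(a),y,.040+u*np.sin(a)+w*np.cos(a))
if __name__=='__main__':
    im={n:cv2.imread(f'pics/{n}0.png') for n in ['top','side']}
    im={n:cv2.resize(v,None,fx=4,fy=4,interpolation=cv2.INTER_CUBIC) for n,v in im.items()}
    def dot(P,col):
        for n in im:
            r,c=proj(D[n],P); cv2.circle(im[n],(int(4*c+2),int(4*r+2)),3,col,-1)
    for x in (-.078,-.052,.052,.078):
        for y in (-.154,.154): dot(place(safe,(x,y,.118)),(255,0,255))
    dot(place(safe,(0,-.075,.088+.038)),(255,0,255))
    dot(place(safe,(.03,-.075,.088+.038)),(255,0,255)); dot(place(safe,(-.03,-.075,.088+.038)),(255,0,255))
    for y in W:
        for u in (0,.09): dot(place(rack,slope(u,y,.026)),(0,255,255))
    for y in (.078,):
        for u in (.002,.04):
            for dy in (-.034,.034): dot(place(rack,slope(u,y+dy,.020)),(255,255,0))
        print('red',place(rack,slope(.021,y,0)))
    cv2.imwrite('pics/o_top_s.png',im['top'][175*4:265*4,295*4:445*4]);cv2.imwrite('pics/o_top_r.png',im['top'][205*4:280*4,125*4:245*4])
    cv2.imwrite('pics/o_side.png',im['side'][140*4:290*4,190*4:350*4])
E
python3 fit.py
```

```text
[ 0.5164 -0.2259  0.0055]
[[0.2, 0.2], [1.0, -0.4], [0.2, -0.3], [0.0, -0.4], [0.7, 0.3], [-0.3, 0.4], [0.3, 0.5]]
[ 0.478   0.2576 -0.1462]
[[0.5, 0.1], [0.2, -0.2], [0.6, 0.1], [0.1, 0.1], [0.0, 0.3], [-0.2, 0.6], [-0.4, 0.4], [0.1, 0.1]]
red [0.45751903 0.33948006 0.05112821]
```

View pics/o_top_r.png

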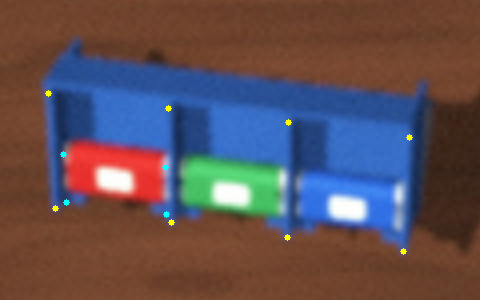

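View pics/o_side.png

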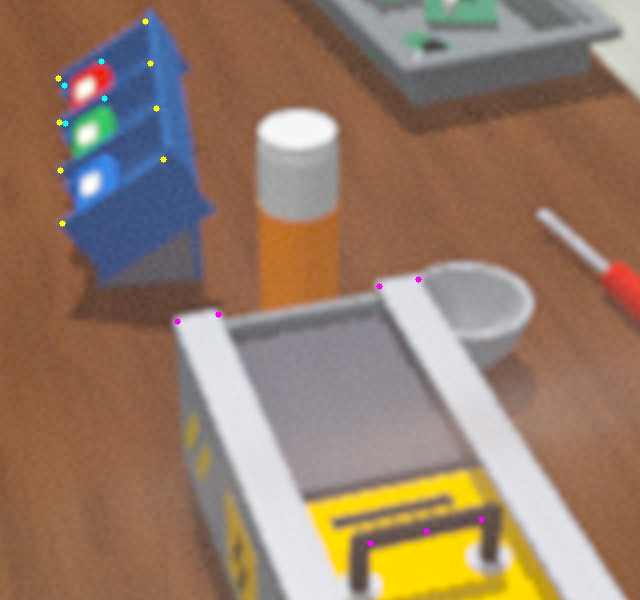

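View pics/o_top_s.png

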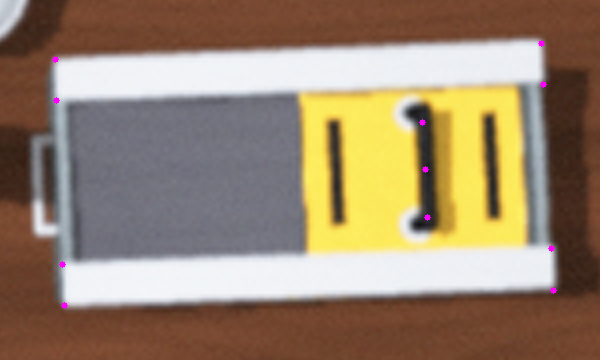

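```bash
cat >> h.py <<'E'
def tgt(x,y,z,Rm): return np.array([x,y,z]),Rm
def toolR(xdir,zdir):
    z=np.array(zdir,float);z/=np.linalg.norm(z); x=np.array(xdir,float); x-=z*(x@z); x/=np.linalg.norm(x)
    return np.column_stack([x,np.cross(z,x),z])
def delta(pos,Rm,pos0=None,R0=None):
    o=telemetry.get_obs()
    if pos0 is None: pos0=o['position']
    if R0 is None: R0=R.from_rotvec(o['tcp_rot']).as_matrix()
    rv=np.degrees(R.from_matrix(R0.T@Rm).as_rotvec())
    print('turn first deg (start tool axes)',np.round(rv,2),'then shift mm in final axes',np.round(1000*Rm.T@(np.array(pos)-pos0),1),'| shift in start axes',np.round(1000*R0.T@(np.array(pos)-pos0),1))
E
python3 - <<'E'
from h import *
safe=np.load('safe.npy'); y=safe[2]
Rm=toolR([np.cos(y),np.sin(y),0],[0,0,-1])
delta([.517,-.301,.160],Rm)
import pickle;D=pickle.load(open('D0.pkl','rb'))
print('can top',onz(D['top'],211,277,.19),'bowl',onz(D['top'],171,285,.05))
print('handle',onz(D['side'],269.7,296.6,.126))
E
```

```text
turn first deg (start tool axes) [-0.   -0.   13.03] then shift mm in final axes [ 397.  -207.7   71.3] | shift in start axes [ 433.6 -112.8   71.3]
can top [0.53673171 0.00892125 0.19      ] bowl [ 0.65195952 -0.01364181  0.05      ]
handle [ 0.52055697 -0.29377751  0.126     ]
```

Request:
jog_arm(
  targets=[
    [[0,0,0,0,0,6.5,1],[0,0,0,0,0,6.5,1],[0.05,-0.026,0.009,0,0,0,1],[0.05,-0.026,0.009,0,0,0,1],[0.05,-0.026,0.009,0,0,0,1],[0.05,-0.026,0.009,0,0,0,1],[0.05,-0.026,0.009,0,0,0,1],[0.05,-0.026,0.009,0,0,0,1],[0.05,-0.026,0.009,0,0,0,1],[0.047,-0.026,0.008,0,0,0,1]],
  ],
  force=40,
)

```text
time_s: 3.2
position: [0.5186, -0.2994, 0.16]
tcp_rot: [3.141, 0.01, 0.0]
wrist_force: [1.0, -0.3, 1.2]
finger_gap: 1.003
```

Run:
```python
from h import *
o=telemetry.get_obs();print(o['position'],o['tcp_rot'],o['time_s'])
c=snap('wrist','w1.png')
print(spotter.pinpoint('wrist','hatch_handle'))
for r in spotter.pinpoint('wrist','hatch_handle'): print(onz(c,*r['at'],.126))
safe=np.load('safe.npy'); y=safe[2]
delta([.517,-.301,.107],toolR([np.cos(y),np.sin(y),0],[0,0,-1]))
```

```text
[ 0.5185773  -0.29939388  0.15998054] [3.14140629e+00 9.63142868e-03 2.93125906e-04] 3.2
[{'at': [251.4, 290.1], 'p': 0.67}]
[ 0.51915219 -0.30316493  0.126     ]
turn first deg (start tool axes) [-0.04  0.04  0.23] then shift mm in final axes [-1.4  2.2 52.5] | shift in start axes [-1.4  2.3 52.5]
```

View pics/w1.png

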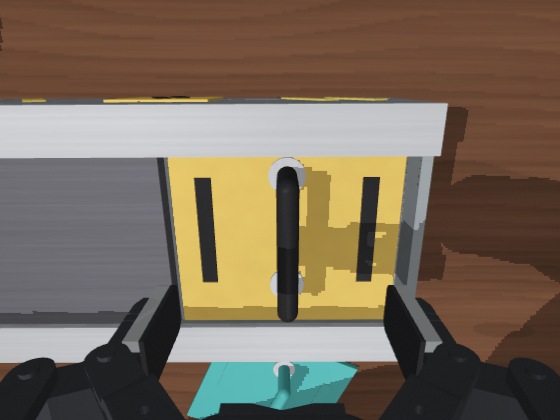

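The handle bar runs from (285,175) to (288,315), centred between the open fingers. I'll go down, close and lift.

Request:
jog_arm(
  targets=[
    [[0,0.003,0.02,0,0,0,1],[0,0,0.02,0,0,0,1],[0,0,0.013,0,0,0,1],[0,0,0,0,0,0,0],[0,0,0,0,0,0,0],[0,0,0,0,0,0,0],[0,0,0,0,0,0,0],[0,0,-0.005,0,0,0,0],[0,0,-0.005,0,0,0,0],[0,0,-0.006,0,0,0,0]],
  ],
  force=50,
)

```text
time_s: 4.6
position: [0.5167, -0.3034, 0.1234]
tcp_rot: [-3.141, -0.009, 0.001]
wrist_force: [0.0, 0.0, -5.0]
finger_gap: 0.119
```

Run:
```python
from h import *
c=snap('side','s2.png')
a=cv2.imread('pics/s2.png');cv2.imwrite('pics/s2z.png',cv2.resize(a[200:350,225:350],None,fx=4,fy=4,interpolation=cv2.INTER_CUBIC))
```

```text
(no output)
```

View pics/s2z.png

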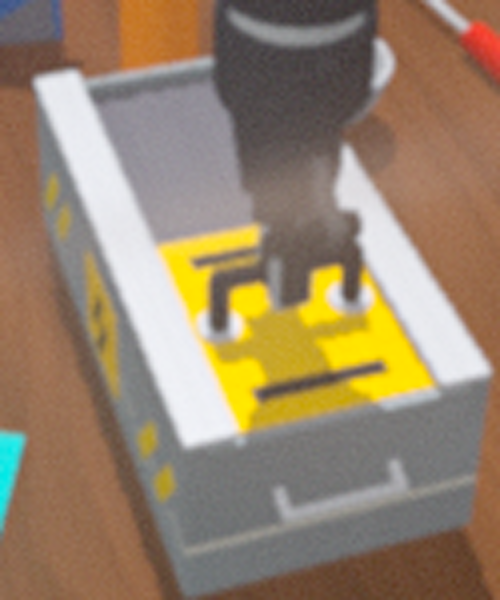

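The hatch hangs free (5 N, 16 mm up). I'll slide it along +y.

Request:
jog_arm(
  targets=[
    [[0,-0.01,0,0,0,0,0],[0,-0.016,0,0,0,0,0],[0,-0.018,0,0,0,0,0],[0,-0.018,0,0,0,0,0],[0,-0.018,0,0,0,0,0],[0,-0.018,0,0,0,0,0],[0,-0.018,0,0,0,0,0],[0,-0.016,0,0,0,0,0],[0,-0.01,0,0,0,0,0],[0,0,0,0,0,0,0]],
  ],
)

```text
time_s: 5.9
position: [0.5161, -0.1609, 0.1233]
tcp_rot: [3.141, 0.011, -0.0]
wrist_force: [-0.4, -0.8, -5.1]
finger_gap: 0.119
```

Run:
```python
from h import *
c=snap('side','s3.png')
a=cv2.imread('pics/s3.png');cv2.imwrite('pics/s3z.png',cv2.resize(a[150:350,200:350],None,fx=3,fy=3,interpolation=cv2.INTER_CUBIC))
```

```text
(no output)
```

View pics/s3z.png

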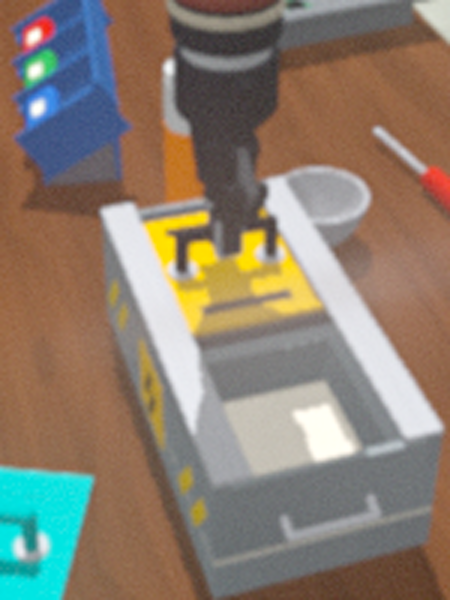

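The mouth is fully clear; hatch over the deck. I'll set it down, release and rise.

Request:
jog_arm(
  targets=[
    [[0,0,0.003,0,0,0,0],[0,0,0.002,0,0,0,0],[0,0,0,0,0,0,0.5],[0,0,0,0,0,0,0.5],[0,0,0,0,0,0,0.5],[0,0,-0.01,0,0,0,0.5],[0,0,-0.03,0,0,0,0.5],[0,0,-0.05,0,0,0,0.7],[0,0,-0.05,0,0,0,0.7],[0,0,-0.04,0,0,0,0.7]],
  ],
)

```text
time_s: 7.2
position: [0.5163, -0.1616, 0.3012]
tcp_rot: [3.141, 0.009, 0.003]
wrist_force: [1.7, 0.0, -0.9]
finger_gap: 0.699
```

Run:
```python
from h import *
from fit import slope,place
rack=np.load('rack.npy'); a=.5585; y=rack[2]
n=np.array([-np.sin(a)*np.cos(y),-np.sin(a)*np.sin(y),np.cos(a)])
up=np.array([np.cos(a)*np.cos(y),np.cos(a)*np.sin(y),np.sin(a)])
yr=np.array([-np.sin(y),np.cos(y),0])
for s in (1,-1):
    # tool y along +-up ; tool x = y x z
    z=-n; ty=s*up; x=np.cross(ty,z)
    Rm=np.column_stack([x,ty,z]); print('s',s,'x',x)
    delta(place(rack,slope(.025,.078,.10)),Rm)
    print(place(rack,slope(.025,.078,.10)))
o=telemetry.get_obs();print(o['joint_pos'],o['position'])
```

```text
[ 0.5164 -0.2259  0.0055]
[[0.2, 0.2], [1.0, -0.4], [0.2, -0.3], [0.0, -0.4], [0.7, 0.3], [-0.3, 0.4], [0.3, 0.5]]
[ 0.478   0.2576 -0.1462]
[[0.5, 0.1], [0.2, -0.2], [0.6, 0.1], [0.1, 0.1], [0.0, 0.3], [-0.2, 0.6], [-0.4, 0.4], [0.1, 0.1]]
s 1 x [0.14564464 0.98933697 0.        ]
turn first deg (start tool axes) [-26.27  22.6  -79.02] then shift mm in final axes [ 487.1 -239.7   42.6] | shift in start axes [-105.1 -509.1  162.5]
[0.40844865 0.34670393 0.13805296]
s -1 x [-0.14564464 -0.98933697  0.        ]
turn first deg (start tool axes) [23.54 27.36 95.89] then shift mm in final axes [-487.1  239.7   42.6] | shift in start axes [-105.1 -509.1  162.5]
[0.40844865 0.34670393 0.13805296]
[-4.38463720e-01  2.92909687e-01  3.27052890e-02  1.30841489e+00
 -7.08303491e-06  2.69718110e+00] [ 0.51627115 -0.16156826  0.30121282]
```

```bash
cat > plan.py <<'E'
from h import *
def rackR(s=1):
    rack=np.load('rack.npy'); a=.5585; y=rack[2]
    n=np.array([-np.sin(a)*np.cos(y),-np.sin(a)*np.sin(y),np.cos(a)])
    up=np.array([np.cos(a)*np.cos(y),np.cos(a)*np.sin(y),np.sin(a)])
    return np.column_stack([np.cross(s*up,-n),s*up,-n])
def rackP(u,y,w):
    rack=np.load('rack.npy');a=.5585
    q=(-.05+u*np.cos(a)-w*np.sin(a),y,.040+u*np.sin(a)+w*np.cos(a))
    c,s=np.cos(rack[2]),np.sin(rack[2]); return np.array([rack[0]+c*q[0]-s*q[1],rack[1]+s*q[0]+c*q[1],q[2]])
def rackinv(P):
    return None
def plan(pos,Rm,N,grip,pos0=None,R0=None,rd=0):
    o=telemetry.get_obs(); p=np.array(o['position']) if pos0 is None else pos0; Rc=R.from_rotvec(o['tcp_rot']).as_matrix() if R0 is None else R0
    rv=R.from_matrix(Rc.T@Rm).as_rotvec(); p0,Rs=p.copy(),Rc.copy(); rows=[]
    for i in range(1,N+1):
        t=i/N; P=p0+t*(np.array(pos)-p0); Q=Rs@R.from_rotvec(rv*t).as_matrix()
        d=np.round(Rc.T@(P-p),3); r=np.round(np.degrees(R.from_matrix(Rc.T@Q).as_rotvec()),1)
        rows.append([*d.tolist(),*r.tolist(),grip]); p=p+Rc@d; Rc=Rc@R.from_rotvec(np.radians(r)).as_matrix()
    print(rows); print('end err mm',np.round(1000*(p-pos),1))
E
python3 - <<'E'
from plan import *
plan(rackP(.025,.078,.20),rackR(1),10,.7)
E
```

```text
[[-0.016, -0.052, 0.008, -2.6, 2.3, -7.9, 0.7], [-0.008, -0.053, 0.005, -2.6, 2.2, -7.9, 0.7], [-0.002, -0.055, 0.002, -2.7, 2.3, -7.9, 0.7], [0.006, -0.054, -0.0, -2.6, 2.2, -7.9, 0.7], [0.014, -0.053, -0.003, -2.6, 2.3, -7.9, 0.7], [0.021, -0.05, -0.004, -2.7, 2.3, -7.9, 0.7], [0.027, -0.047, -0.005, -2.6, 2.2, -7.9, 0.7], [0.034, -0.042, -0.006, -2.6, 2.3, -7.9, 0.7], [0.04, -0.037, -0.007, -2.6, 2.2, -7.9, 0.7], [0.045, -0.031, -0.006, -2.7, 2.3, -7.9, 0.7]]
end err mm [-0.3  0.2 -0. ]
```

Request:
jog_arm(
  targets=[
    [[-0.016,-0.052,0.008,-2.6,2.3,-7.9,0.7],[-0.008,-0.053,0.005,-2.6,2.2,-7.9,0.7],[-0.002,-0.055,0.002,-2.7,2.3,-7.9,0.7],[0.006,-0.054,0,-2.6,2.2,-7.9,0.7],[0.014,-0.053,-0.003,-2.6,2.3,-7.9,0.7],[0.021,-0.05,-0.004,-2.7,2.3,-7.9,0.7],[0.027,-0.047,-0.005,-2.6,2.2,-7.9,0.7],[0.034,-0.042,-0.006,-2.6,2.3,-7.9,0.7],[0.04,-0.037,-0.007,-2.6,2.2,-7.9,0.7],[0.045,-0.031,-0.006,-2.7,2.3,-7.9,0.7]],
  ],
)

```text
time_s: 8.45
position: [0.3547, 0.357, 0.2216]
tcp_rot: [2.021, 1.753, 0.505]
wrist_force: [1.0, -0.7, -0.2]
finger_gap: 0.7
```

Run:
```python
from plan import *
c=snap('wrist','w4.png'); import pickle; pickle.dump(c,open('w4.pkl','wb'))
for t in ['red_pack']: print(spotter.pinpoint('wrist',t),spotter.boxes_of('wrist',t))
plan(rackP(.025,.078,.06),rackR(1),10,.7)
im=cv2.imread('pics/w4.png')
for P,col in [(rackP(u,.078+dy,.02),(255,255,0)) for u in (.002,.04) for dy in (-.034,.034)]+[(rackP(u,y,.026),(0,255,255)) for u in (0,.09) for y in (.117,.039)]+[(rackP(.021,.078,0),(255,0,255))]:
    r,cc=proj(c,P); cv2.circle(im,(int(cc),int(r)),3,col,-1)
cv2.imwrite('pics/w4o.png',im)
s=snap('side','s4.png')
```

```text
[{'at': [260.8, 152.5], 'p': 0.9}, {'at': [178.0, 284.9], 'p': 0.89}] [{'box': [263.6, 146.2, 303.0, 223.7], 'p': 0.78}, {'box': [116.8, 218.6, 178.6, 297.0], 'p': 0.71}]
[[-0.0, 0.0, 0.014, -0.0, -0.0, 0.0, 0.7], [-0.0, 0.001, 0.014, -0.0, -0.0, 0.0, 0.7], [-0.001, 0.0, 0.014, -0.0, -0.0, 0.1, 0.7], [0.0, 0.0, 0.014, -0.0, -0.1, -0.0, 0.7], [-0.0, 0.001, 0.014, -0.1, 0.0, 0.0, 0.7], [-0.0, 0.0, 0.014, 0.0, 0.0, 0.0, 0.7], [-0.001, 0.0, 0.014, 0.0, 0.0, 0.1, 0.7], [0.0, 0.001, 0.013, 0.0, -0.0, -0.0, 0.7], [0.0, 0.0, 0.014, 0.0, -0.0, -0.0, 0.7], [-0.0, 0.001, 0.014, -0.0, -0.0, 0.0, 0.7]]
end err mm [0.3 0.1 0.5]
```

View pics/w4o.png

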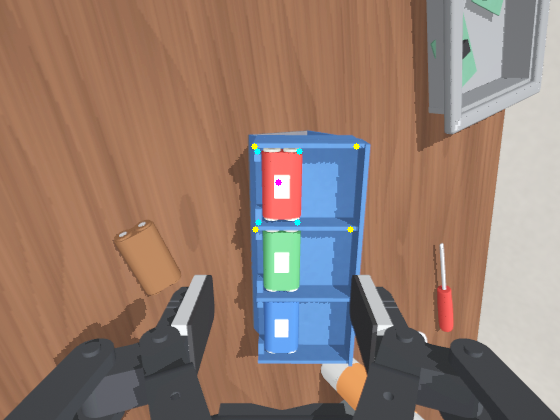

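View pics/s4.png

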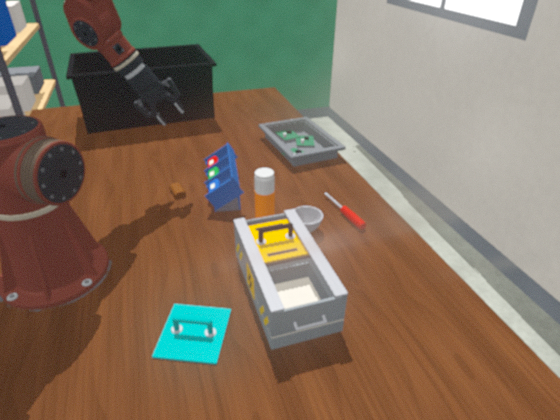

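Wrist view: red pack in the top bay at cols 262–301, rows 150–220, about 3–4 mm farther up the slope than modelled; u centre ≈ 25 mm. The battery-like brown decoy is on the bench and ignored. I'll descend square to the slope.

Request:
jog_arm(
  targets=[
    [[-0.001,0.002,0.02,0,0,0,0.7],[-0.001,0.002,0.025,0,0,0.2,0.7],[0,0,0.025,0,0,0,0.7],[0,0,0.025,0,0,0,0.7],[0,0,0.025,0,0,0,0.7],[0,0,0.025,0,0,0,0.7],[0,0,0.02,0,0,0,0.7],[0,0,0.015,0,0,0,0.7],[0,0,0.005,0,0,0,0.7],[0,0,0,0,0,0,0.7]],
  ],
)

```text
time_s: 9.9
position: [0.4558, 0.3374, 0.0662]
tcp_rot: [2.031, 1.743, 0.502]
wrist_force: [-1.0, 0.2, 0.1]
finger_gap: 0.696
```

Run:
```python
from plan import *
c=snap('wrist','w5.png'); s=snap('side','s5.png')
a=cv2.imread('pics/s5.png');cv2.imwrite('pics/s5z.png',cv2.resize(a[100:240,150:290],None,fx=4,fy=4,interpolation=cv2.INTER_CUBIC))
delta(rackP(.025,.078,.002),rackR(1))
```

```text
turn first deg (start tool axes) [-0.05 -0.04 -0.29] then shift mm in final axes [ 1.7 -2.7 12. ] | shift in start axes [ 1.7 -2.7 12. ]
```

View pics/w5.png

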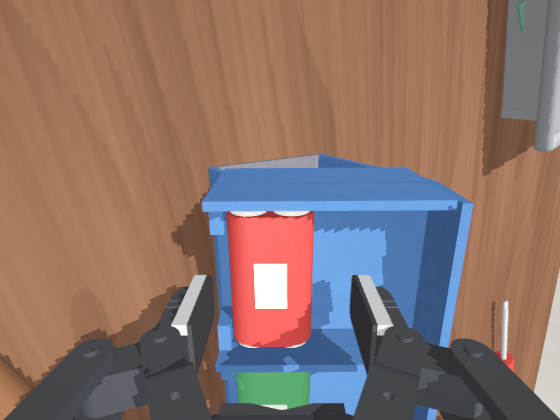

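View pics/s5z.png

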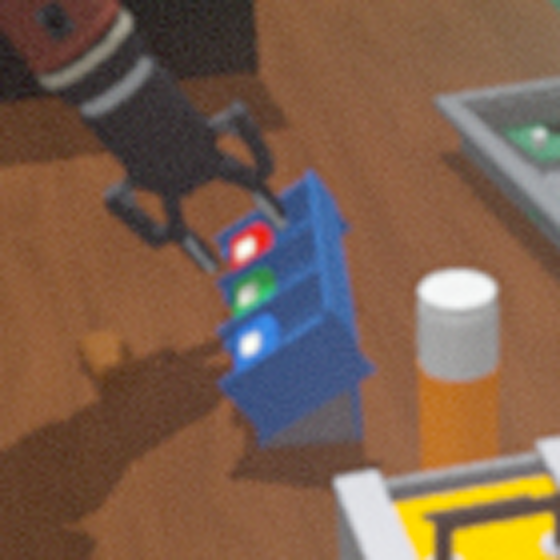

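Run:
```python
from plan import *
c=capture('wrist')
o=telemetry.get_obs();T=np.array(o['position']);print('tcp',proj(c,T))
for u in (.004,.042):
  for dy in (-.034,.034): print(u,dy,np.round(proj(c,rackP(u,.078+dy,.010)),1))
Rm=R.from_rotvec(o['tcp_rot']).as_matrix()
for dx in (-.034,.034): print('about tcp',proj(c,T+Rm@[dx,-.005,.0]), proj(c,T+Rm@[dx,-.005,-.006+.012]))
```

```text
tcp (np.float64(286.28704232665194), np.float64(279.0166355568164))
0.004 -0.034 [339.6 231.8]
0.004 0.034 [209.5 224. ]
0.042 -0.034 [339.4 308.6]
0.042 0.034 [209.2 311.7]
about tcp (np.float64(347.6250842540278), np.float64(268.85021344978554)) (np.float64(339.452925507765), np.float64(269.248701313571))
about tcp (np.float64(215.9557493036463), np.float64(267.0761092493301)) (np.float64(211.32586245738293), np.float64(267.59414594888256))
```

Request:
jog_arm(
  targets=[
    [[0.001,-0.004,0,0,0,0,0.7],[0,0,0.004,0,0,0,0.7],[0,0,0.004,0,0,0,0.7],[0,0,0.003,0,0,0,0.7],[0,0,0,0,0,0,0.6],[0,0,0,0,0,0,0.3],[0,0,0,0,0,0,0.3],[0,0,0,0,0,0,0.3],[0,0,0,0,0,0,0.3],[0,0,0,0,0,0,0.3]],
  ],
  force=40,
)

```text
time_s: 11.3
position: [0.4577, 0.3387, 0.0544]
tcp_rot: [2.029, 1.745, 0.502]
wrist_force: [-5.0, -0.7, 5.4]
finger_gap: 0.435
```

Run:
```python
from plan import *
c=snap('wrist','w6.png')
delta(rackP(.0235,.078,.002),rackR(1))
```

```text
turn first deg (start tool axes) [-0.09 -0.02 -0.23] then shift mm in final axes [0.7 0.6 0.7] | shift in start axes [0.7 0.6 0.7]
```

View pics/w6.png

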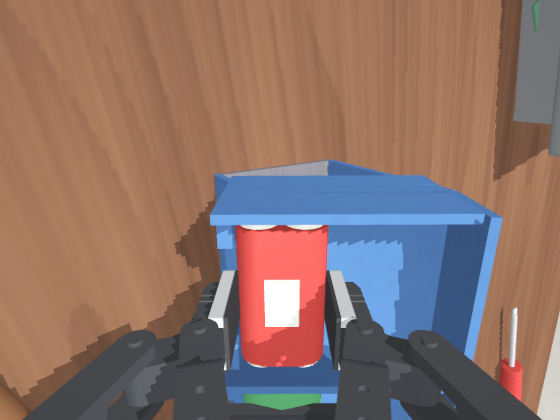

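The fingers hold the red pack on both ends (gap 37 mm). I'll lift square to the slope.

Request:
jog_arm(
  targets=[
    [[0,0,-0.004,0,0,0,0.3],[0,0,-0.008,0,0,0,0.3],[0,0,-0.012,0,0,0,0.3],[0,0,-0.015,0,0,0,0.3],[0,0,-0.02,0,0,0,0.3],[0,0,-0.025,0,0,0,0.3],[0,0,-0.03,0,0,0,0.3],[0,0,-0.03,0,0,0,0.3],[0,0,-0.03,0,0,0,0.3],[0,0,-0.03,0,0,0,0.3]],
  ],
)

```text
time_s: 12.6
position: [0.3501, 0.3543, 0.2291]
tcp_rot: [2.03, 1.745, 0.503]
wrist_force: [1.5, 0.6, -1.3]
finger_gap: 0.434
```

Run:
```python
from plan import *
c=snap('wrist','w7.png')
safe=np.load('safe.npy');y=safe[2]
# tool y along +x safe => tool x = y cross z
z=np.array([0,0,-1.]);ty=np.array([np.cos(y),np.sin(y),0]);Rm=np.column_stack([np.cross(ty,z),ty,z])
m=safe[:2]+np.array([[np.cos(y),-np.sin(y)],[np.sin(y),np.cos(y)]])@[0,-.075]; print('mouth',m)
plan([.40,.0,.30],Rm,8,.3)
plan([m[0],m[1],.20],Rm,8,.3,np.array([.40,0,.30]),Rm)
```

```text
mouth [ 0.51676382 -0.30086258]
[[-0.043, 0.015, -0.001, 4.0, 0.3, -1.1, 0.3], [-0.043, 0.015, -0.002, 4.0, 0.2, -1.1, 0.3], [-0.044, 0.014, -0.003, 4.0, 0.3, -1.1, 0.3], [-0.043, 0.012, -0.004, 4.0, 0.3, -1.1, 0.3], [-0.044, 0.011, -0.005, 4.0, 0.2, -1.0, 0.3], [-0.045, 0.011, -0.006, 4.0, 0.3, -1.1, 0.3], [-0.044, 0.008, -0.007, 4.0, 0.2, -1.1, 0.3], [-0.044, 0.008, -0.008, 4.0, 0.3, -1.1, 0.3]]
end err mm [ 0.2  0.2 -0.1]
[[-0.038, 0.014, 0.013, 0.0, 0.0, 0.0, 0.3], [-0.037, 0.015, 0.012, 0.0, 0.0, 0.0, 0.3], [-0.038, 0.014, 0.012, 0.0, 0.0, 0.0, 0.3], [-0.038, 0.015, 0.013, 0.0, 0.0, 0.0, 0.3], [-0.037, 0.014, 0.012, 0.0, 0.0, 0.0, 0.3], [-0.038, 0.014, 0.013, 0.0, 0.0, 0.0, 0.3], [-0.038, 0.015, 0.012, 0.0, 0.0, 0.0, 0.3], [-0.037, 0.014, 0.013, 0.0, 0.0, 0.0, 0.3]]
end err mm [-0.1  0.5 -0. ]
```

View pics/w7.png

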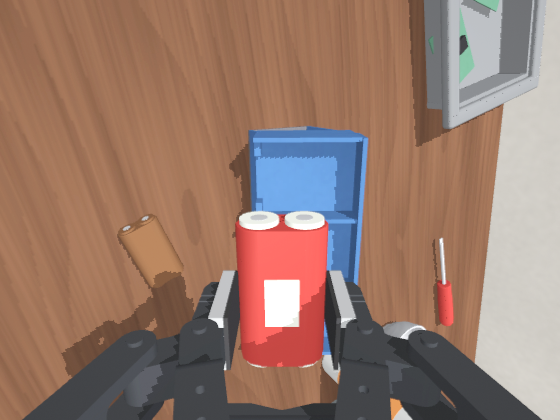

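Pack held firmly and level in the jaws, red bay empty. Moving to the safe, passing inside of and above the can.

Request:
jog_arm(
  targets=[
    [[-0.043,0.015,-0.001,4,0.3,-1.1,0.3],[-0.043,0.015,-0.002,4,0.2,-1.1,0.3],[-0.044,0.014,-0.003,4,0.3,-1.1,0.3],[-0.043,0.012,-0.004,4,0.3,-1.1,0.3],[-0.044,0.011,-0.005,4,0.2,-1,0.3],[-0.045,0.011,-0.006,4,0.3,-1.1,0.3],[-0.044,0.008,-0.007,4,0.2,-1.1,0.3],[-0.044,0.008,-0.008,4,0.3,-1.1,0.3],[-0.038,0.014,0.01,0,0,0,0.3],[-0.038,0.014,0.01,0,0,0,0.3]],
  ],
)

```text
time_s: 13.9
position: [0.43, -0.0783, 0.2766]
tcp_rot: [2.216, 2.225, -0.007]
wrist_force: [0.0, 1.3, -1.1]
finger_gap: 0.433
```

```bash
cat >> plan.py <<'E'
def mouthR():
    y=np.load('safe.npy')[2]
    z=np.array([0,0,-1.]);ty=np.array([np.cos(y),np.sin(y),0]);return np.column_stack([np.cross(ty,z),ty,z])
E
python3 - <<'E'
from plan import *
plan([.5168,-.3009,.20],mouthR(),8,.3)
E
```

```text
[[-0.028, 0.011, 0.01, -0.0, 0.0, -0.0, 0.3], [-0.028, 0.01, 0.009, -0.0, 0.1, -0.0, 0.3], [-0.027, 0.011, 0.01, -0.0, -0.0, -0.0, 0.3], [-0.028, 0.011, 0.01, -0.1, 0.0, -0.0, 0.3], [-0.028, 0.011, 0.009, 0.0, 0.1, -0.0, 0.3], [-0.028, 0.01, 0.01, 0.0, -0.0, -0.1, 0.3], [-0.028, 0.011, 0.009, 0.0, 0.0, 0.0, 0.3], [-0.028, 0.011, 0.01, -0.0, 0.0, 0.0, 0.3]]
end err mm [ 0.2 -0.2  0. ]
```

Request:
jog_arm(
  targets=[
    [[-0.028,0.011,0.01,0,0,0,0.3],[-0.028,0.011,0.01,0,0,0,0.3],[-0.028,0.011,0.01,0,0,0,0.3],[-0.028,0.011,0.01,0,0,0,0.3],[-0.028,0.011,0.01,0,0,0,0.3],[-0.028,0.011,0.01,0,0,0,0.3],[-0.028,0.011,0.01,0,0,0,0.3],[-0.028,0.01,0.01,0,0,0,0.3],[0,0,0.01,0,0,0,0.3],[0,0,0,0,0,0,0.3]],
  ],
)

```text
time_s: 15.15
position: [0.5166, -0.2997, 0.1864]
tcp_rot: [-2.215, -2.226, 0.007]
wrist_force: [0.4, 0.1, -1.5]
finger_gap: 0.433
```

Run:
```python
from plan import *
c=snap('wrist','w8.png'); snap('side','s8.png')
delta([.5168,-.3009,.049],mouthR())
a=cv2.imread('pics/s8.png');cv2.imwrite('pics/s8z.png',cv2.resize(a[180:350,200:360],None,fx=3.5,fy=3.5,interpolation=cv2.INTER_CUBIC))
im=cv2.imread('pics/w8.png')
from fit import place,safe
for x in(-.053,.053):
  for y in (-.133,-.017):
    r,cc=proj(c,place(safe,(x,y,.088))); cv2.circle(im,(int(cc),int(r)),3,(255,0,255),-1)
cv2.imwrite('pics/w8o.png',im)
```

```text
turn first deg (start tool axes) [-0.16  0.2  -0.01] then shift mm in final axes [ -1.1  -0.4 138.6] | shift in start axes [ -0.6  -0.  138.6]
[ 0.5164 -0.2259  0.0055]
[[0.2, 0.2], [1.0, -0.4], [0.2, -0.3], [0.0, -0.4], [0.7, 0.3], [-0.3, 0.4], [0.3, 0.5]]
[ 0.478   0.2576 -0.1462]
[[0.5, 0.1], [0.2, -0.2], [0.6, 0.1], [0.1, 0.1], [0.0, 0.3], [-0.2, 0.6], [-0.4, 0.4], [0.1, 0.1]]
```

View pics/w8o.png

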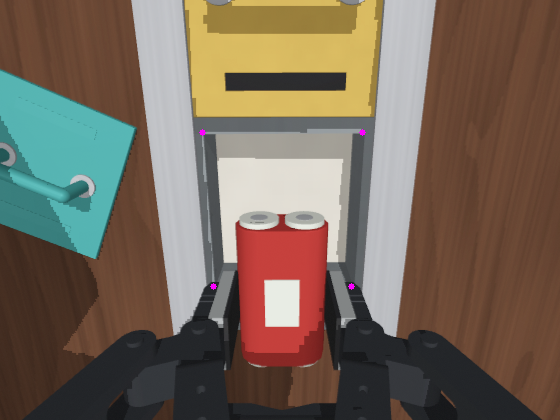

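View pics/s8z.png

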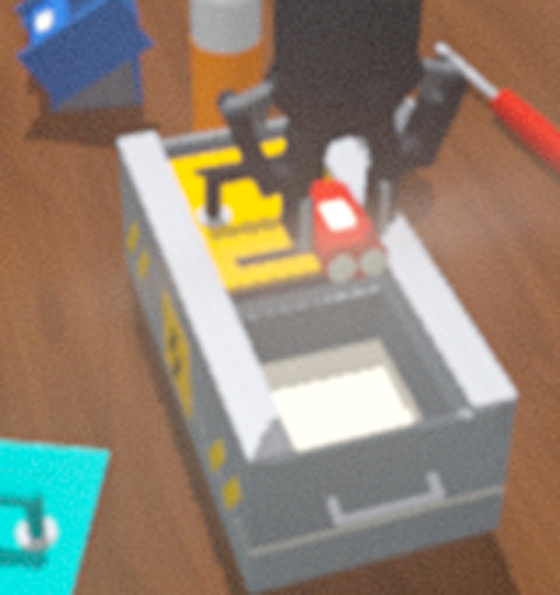

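Run:
```python
from plan import *
c=capture('side')
T=np.array([.5166,-.2997,.1864])
for n,(X,Y) in dict(elbL=(228,105),elbR=(462,70),elbLlow=(250,165),elbRlow=(410,140),tipL=(305,245),tipR=(387,225)).items():
    p,d=ray(c,Y/3.5+180,X/3.5+200); t=(T[1]-p[1])/d[1]; q=p+t*d; print(n,np.round(1000*(q-T)))
```

```text
elbL [-63.  -0. 104.]
elbR [ 67.  -0. 101.]
elbLlow [-52.  -0.  64.]
elbRlow [39. -0. 61.]
tipL [-20.  -0.   2.]
tipR [29. -0.  5.]
```

Run:
```python
import cv2
a=cv2.imread('pics/s8.png');cv2.imwrite('pics/s8y.png',cv2.resize(a[150:300,240:345],None,fx=5,fy=5,interpolation=cv2.INTER_CUBIC)[:,:])
```

```text
(no output)
```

View pics/s8y.png

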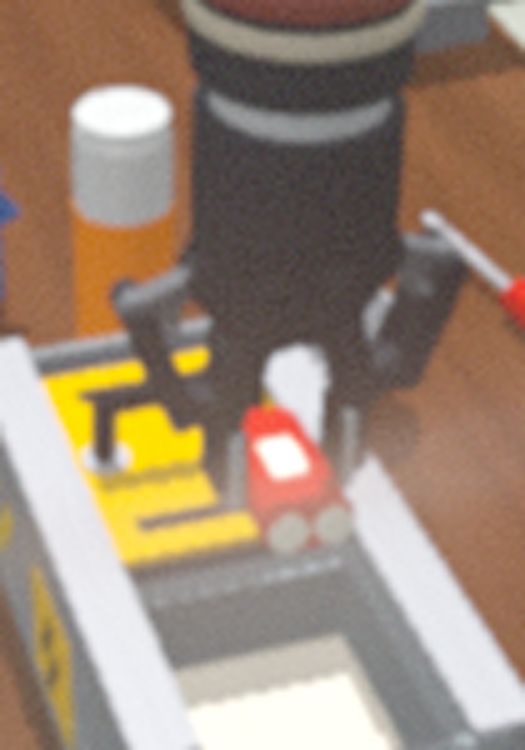

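The gripper's outer links (±65 mm, 100 mm above the tips) would be tight against the lips at ±52 mm with the jaws across x. I'll turn 90° so that the jaws lie along the safe's y, where there is ±70 mm.

Request:
jog_arm(
  targets=[
    [[0,0,0,0,0,10,0.3],[0,0,0,0,0,10,0.3],[0,0,0,0,0,10,0.3],[0,0,0,0,0,10,0.3],[0,0,0,0,0,10,0.3],[0,0,0,0,0,10,0.3],[0,0,0,0,0,10,0.3],[0,0,0,0,0,10,0.3],[0,0,0,0,0,10,0.3],[0,0,0,0,0,0,0.3]],
  ],
)

```text
time_s: 16.55
position: [0.5176, -0.3003, 0.1879]
tcp_rot: [3.137, 0.01, -0.003]
wrist_force: [-0.8, 0.5, -1.0]
finger_gap: 0.431
```

Run:
```python
from plan import *
safe=np.load('safe.npy'); y=safe[2]
c=snap('wrist','w9.png')
delta([.5168,-.3009,.049],toolR([np.cos(y),np.sin(y),0],[0,0,-1]))
```

```text
turn first deg (start tool axes) [0.24 0.12 0.2 ] then shift mm in final axes [ -0.8   0.6 138.8] | shift in start axes [ -0.5  -0.  138.8]
```

View pics/w9.png

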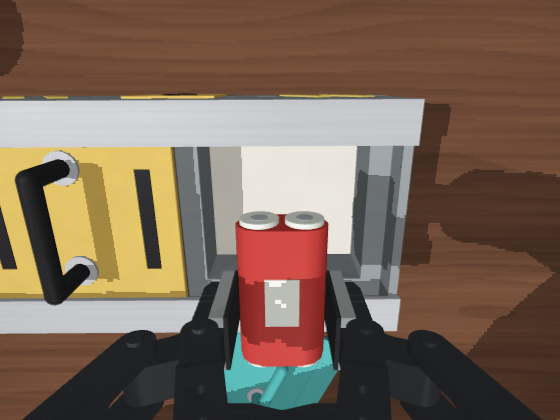

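Pack now lies across the mouth with jaws along the channels. Descending slowly.

Request:
jog_arm(
  targets=[
    [[-0.001,0,0.015,0,0,0.2,0.3],[0,0,0.015,0,0,0,0.3],[0,0,0.015,0,0,0,0.3],[0,0,0.015,0,0,0,0.3],[0,0,0.015,0,0,0,0.3],[0,0,0.015,0,0,0,0.3],[0,0,0.015,0,0,0,0.3],[0,0,0.012,0,0,0,0.3],[0,0,0.01,0,0,0,0.3],[0,0,0.005,0,0,0,0.3]],
  ],
)

```text
time_s: 17.85
position: [0.5159, -0.301, 0.0546]
tcp_rot: [3.138, 0.002, -0.005]
wrist_force: [0.4, 1.3, -1.5]
finger_gap: 0.436
```

Run:
```python
from plan import *
o=telemetry.get_obs();print(o['position'],o['wrist_force'])
```

```text
[ 0.51593903 -0.30103355  0.05461987] [ 0.43679384  1.27093083 -1.52001513]
```

Request:
jog_arm(
  targets=[
    [[0,0,0.002,0,0,0,0.3],[0,0,0.002,0,0,0,0.3],[0,0,0.001,0,0,0,0.3],[0,0,0.001,0,0,0,0.3],[0,0,0.001,0,0,0,0.3],[0,0,0.001,0,0,0,0.3],[0,0,0,0,0,0,0.3],[0,0,0,0,0,0,0.3],[0,0,0,0,0,0,0.3],[0,0,0,0,0,0,0.3]],
  ],
)

```text
time_s: 19.1
position: [0.5162, -0.3013, 0.0498]
tcp_rot: [3.137, 0.002, -0.002]
wrist_force: [-7.7, 4.3, 25.5]
finger_gap: 0.437
```

Floor contact at about TCP z 0.050 (25 N). I'll ease off, open and rise.

Request:
jog_arm(
  targets=[
    [[0,0,-0.0015,0,0,0,0.3],[0,0,-0.001,0,0,0,0.3],[0,0,0,0,0,0,0.3],[0,0,0,0,0,0,0.5],[0,0,0,0,0,0,0.65],[0,0,0,0,0,0,0.65],[0,0,-0.005,0,0,0,0.65],[0,0,-0.01,0,0,0,0.65],[0,0,-0.015,0,0,0,0.65],[0,0,-0.02,0,0,0,0.65]],
  ],
  force=20,
)

```text
time_s: 20.35
position: [0.5162, -0.301, 0.101]
tcp_rot: [3.138, 0.002, -0.004]
wrist_force: [-0.3, 0.3, -0.3]
finger_gap: 0.647
```

Run:
```python
from plan import *
c=snap('wrist','w10.png')
o=telemetry.get_obs();print(o['position'],o['wrist_force'])
```

```text
[ 0.51754704 -0.30195147  0.1038795 ] [ 0.53897557 -1.33472453  2.0285025 ]
```

View pics/w10.png

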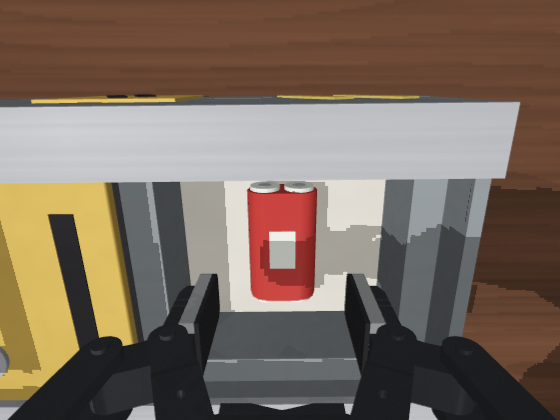

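Red pack lies flat in the safe at (282,243), clear of the fingers. Now back to the handle.

Request:
jog_arm(
  targets=[
    [[0,0,-0.035,0,0,0,0.65],[0,0,-0.035,0,0,0,0.65],[0,-0.035,0,0,0,0,0.65],[0,-0.035,0,0,0,0,0.65],[0,-0.035,0,0,0,0,0.65],[0,-0.034,0,0,0,0,0.65],[0,0,0,0,0,0,0.65],[0,0,0,0,0,0,0.65],[0,0,0,0,0,0,0.65],[0,0,0,0,0,0,0.65]],
  ],
)

```text
time_s: 21.65
position: [0.5162, -0.1625, 0.1692]
tcp_rot: [3.138, 0.0, -0.004]
wrist_force: [0.2, -0.4, 0.7]
finger_gap: 0.647
```

Run:
```python
from plan import *
c=snap('wrist','w11.png'); snap('top','t11.png')
safe=np.load('safe.npy'); y=safe[2]
for r in spotter.pinpoint('wrist','hatch_handle'): print(r,onz(c,*r['at'],.138))
delta([.5164,-.1615,.119],toolR([np.cos(y),np.sin(y),0],[0,0,-1]))
```

```text
{'at': [408.6, 410.4], 'p': 0.96} [ 0.40750055 -0.24385971  0.138     ]
{'at': [255.1, 281.2], 'p': 0.67} [ 0.51581318 -0.16151956  0.138     ]
turn first deg (start tool axes) [ 0.21  0.16 -0.28] then shift mm in final axes [ 0.2 -0.6 50.1] | shift in start axes [ 0.4 -0.8 50.1]
```

View pics/w11.png

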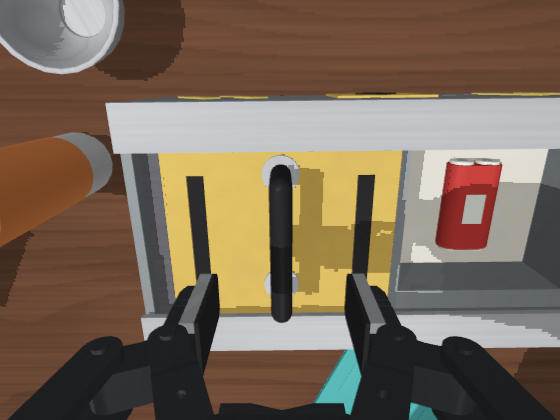

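Handle at col 281, centred between the fingers; red pack resting in the safe at (467,205). Go down, grip, lift 4 mm.

Request:
jog_arm(
  targets=[
    [[0,0,0.02,0,0,0,0.65],[0,0,0.02,0,0,0,0.65],[0,0,0.01,0,0,0,0.65],[0,0,0,0,0,0,0],[0,0,0,0,0,0,0],[0,0,0,0,0,0,0],[0,0,0,0,0,0,0],[0,0,-0.002,0,0,0,0],[0,0,-0.002,0,0,0,0],[0,0,0,0,0,0,0]],
  ],
  force=50,
)

```text
time_s: 23.05
position: [0.5159, -0.1618, 0.123]
tcp_rot: [3.138, 0.002, -0.005]
wrist_force: [0.8, 0.5, -5.9]
finger_gap: 0.121
```

Request:
jog_arm(
  targets=[
    [[0,0.01,0,0,0,0,0],[0,0.016,0,0,0,0,0],[0,0.018,0,0,0,0,0],[0,0.018,0,0,0,0,0],[0,0.018,0,0,0,0,0],[0,0.018,0,0,0,0,0],[0,0.018,0,0,0,0,0],[0,0.015,0,0,0,0,0],[0,0.009,0,0,0,0,0],[0,0,0,0,0,0,0]],
  ],
)

```text
time_s: 24.3
position: [0.5162, -0.3024, 0.1236]
tcp_rot: [3.138, 0.001, -0.004]
wrist_force: [0.5, 1.2, -5.0]
finger_gap: 0.117
```

Run:
```python
from plan import *
o=telemetry.get_obs();print(o['position'],o['wrist_force'])
```

```text
[ 0.516198   -0.30235246  0.12361238] [ 0.50472495  1.15649867 -4.96985793]
```

Request:
jog_arm(
  targets=[
    [[0,0,0.002,0,0,0,0],[0,0,0.002,0,0,0,0],[0,0,0.002,0,0,0,0],[0,0,0.002,0,0,0,0],[0,0,0.002,0,0,0,0],[0,0,0.002,0,0,0,0],[0,0,0.002,0,0,0,0],[0,0,0.002,0,0,0,0],[0,0,0,0,0,0,0],[0,0,0,0,0,0,0]],
  ],
)

```text
time_s: 25.55
position: [0.5162, -0.302, 0.1081]
tcp_rot: [3.138, 0.002, -0.004]
wrist_force: [-2.4, 0.8, 2.2]
finger_gap: 0.118
```

Run:
```python
from plan import *
snap('side','s12.png')
a=cv2.imread('pics/s12.png');cv2.imwrite('pics/s12z.png',cv2.resize(a[200:350,225:350],None,fx=4,fy=4,interpolation=cv2.INTER_CUBIC))
```

```text
(no output)
```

View pics/s12z.png

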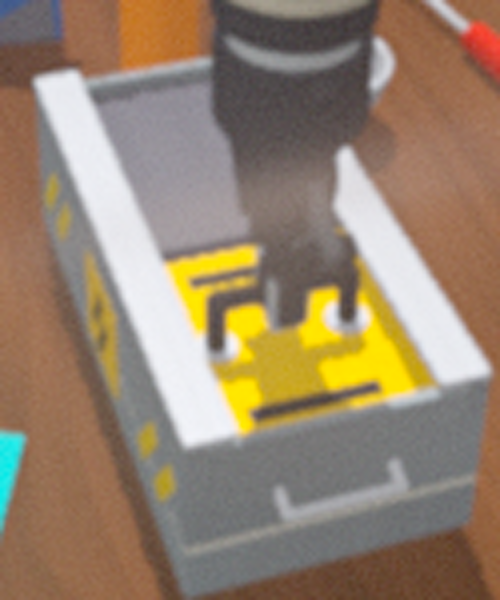

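Seated: the load is gone and the side view matches the start. Release and rise.

Request:
jog_arm(
  targets=[
    [[0,0,0,0,0,0,0.5],[0,0,0,0,0,0,0.6],[0,0,0,0,0,0,0.6],[0,0,-0.01,0,0,0,0.6],[0,0,-0.02,0,0,0,0.6],[0,0,-0.03,0,0,0,0.6],[0,0,-0.04,0,0,0,0.6],[0,0,-0.04,0,0,0,0.6],[0,0,-0.03,0,0,0,0.6],[0,0,0,0,0,0,0.6]],
  ],
)

```text
time_s: 26.85
position: [0.5177, -0.3021, 0.2809]
tcp_rot: [3.135, 0.002, 0.002]
wrist_force: [0.6, -0.5, -0.7]
finger_gap: 0.597
```

Run:
```python
from plan import *
c=snap('wrist','w13.png'); s=snap('side','s13.png')
o=telemetry.get_obs();print(o['position'],o['wrist_force'],o['time_s'])
for n,cc in (('wrist',c),('side',s)):
    for r in spotter.pinpoint(n,'hatch_handle'): print(n,r['p'],onz(cc,*r['at'],.126))
a=cv2.imread('pics/side0.png').astype(int);b=cv2.imread('pics/s13.png').astype(int)
d=np.abs(a-b).sum(2)[200:350,225:350]
cv2.imwrite('pics/d13.png',np.hstack([cv2.resize(b[200:350,225:350].astype(np.uint8),None,fx=3,fy=3),cv2.cvtColor(cv2.resize(np.clip(d,0,255).astype(np.uint8),None,fx=3,fy=3),cv2.COLOR_GRAY2BGR)]))
```

```text
[ 0.51662161 -0.30128152  0.27781758] [ 0.76871198 -0.03253766 -0.9233664 ] 26.95
wrist 0.91 [ 0.36691217 -0.29107039  0.126     ]
wrist 0.72 [ 0.51761208 -0.30110787  0.126     ]
side 0.71 [ 0.51735967 -0.28739922  0.126     ]
side 0.64 [ 0.29682347 -0.36514374  0.126     ]
```

View pics/w13.png

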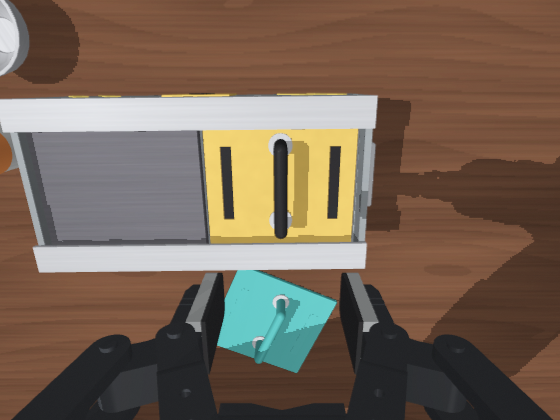

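View pics/d13.png

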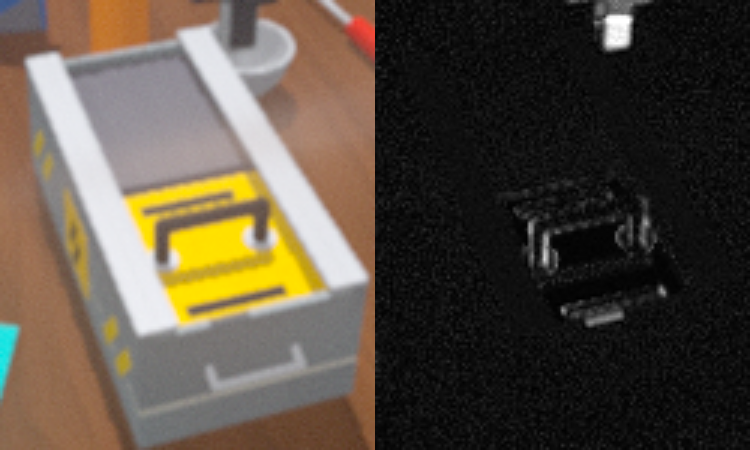

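Run:
```python
from h import *
order.sign_off()
```

```text
the job is handed in; nothing more can be done
```

The red pack is in the safe and the hatch is shut over it; I handed the job in at about 27 s of the 66 s allowed.

- **Hatch opened:** I lifted it 16 mm by its handle, slid it about 140 mm and set it down on the deck with the mouth fully clear.
- **Pack moved:** I gripped it at the notch and its upper edge and lifted it square to the slope. It went into the safe turned 90° so the gripper links cleared the lips, and I lowered it onto the floor until I felt contact (25 N), then released it.
- **Hatch shut:** I slid it back and lowered it into the recess, then let go and rose clear.

**Last checks:**
- **Hatch seat:** While it was still gripped, the load had gone off the wrist, which was at nearly the height of the first grasp (about 1 mm above it).
- **Hatch position:** The side view differs from the starting picture only by about a pixel. The wrist camera puts the handle at y = -0.301, where the closed hatch should be.
- **Red pack:** It lay flat and alone on the safe floor, seen from the wrist camera just before shutting.
- **Gripper:** It was clear of everything, with wrist force near zero.

**What disagreed:** The side-camera network put the handle about 14 mm off in y. It was also about 7 mm off at the start, so I trusted the wrist view and the picture comparison.

I did not re-measure the green and blue packs, spray can, bowl and screwdriver at the end. No unexpected forces came up during the moves.

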